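# Fit a shade-label holder behind the lip of the powder-jar rack and hold it pressed home

### The job

In the dental lab, take the wider of the two loose label holders out of the slotted wooden stand and, with its paper label to the front of the powder-jar rack (the side with the aluminium lip), push its foot down behind the lip just to the right (as you face the rack's front) of the holder already fitted there, so that the two butt edge to edge. Feel it bottom fully home, upright, and finish still holding it there with a firm, steady downward push, without brute force, so that the adhesive under its foot takes. Leave the narrow spare holder, the two jars on the rack's lower board and the plaster tooth model where they are.

Things in the scene. Friction and masses are not known exactly. Their poses are not given: they have to be found in the camera images.
- holder: the wider loose label holder, grey plastic, 60 mm wide (y), 70 mm tall (z), 30 to 65 g. Origin: centre of the underside of its foot; z up, -x its paper-label front. Foot: 5 mm thick (x) for 4 mm, then 6 mm up to z = 26 mm; above it, up to z = 70 mm, the label pane to grip, 10 mm thick (x -5 to +5 mm). Starts upright in either slot of the stand
- holder_face (a point): middle of the paper label on the front face of the wider holder, 5 mm in front (-x) of and 47 mm above its origin
- spare: the narrow spare label holder, same profile but only 36 mm wide, standing in the stand's other slot; stays there
- stand: fixed slotted wooden block, 50 (x) by 170 (y) by 30 mm high; origin: centre of its underside, on the bench. Two slots along y, centred at y = +40 and -40 mm, each 8 mm (x) by 64 mm (y), 16 mm deep (floor 14 mm above the bench)
- rack: fixed wooden powder-jar rack, aluminium label rail along its front. Origin: bench level, under the middle of the label channel; -x is the front, +y along the channel to the left as you face the front. Lower board: top at z = 30 mm, back to x = 115 mm; then the upper board, z = 75 mm, its fixed jars up to 120 mm. End cheeks outside y = +-200 mm, 56 mm high (116 mm at the upper board)
- channel_floor: the rigid floor of the label channel; origin: middle of its upper face, 8 mm above the rack's origin; axes as the rack's. The channel is straight, y = -200 to +200 mm, 9 mm wide: lip in front (inner face x = -4.5 mm, top 28 mm above the bench, its top 6 mm flared forward), rounded front edge of the lower board behind (x = +4.5 mm, nosing radius 6 mm)
- fitted: the label holder already fitted, rigidly fixed in the channel, same shape as the wider one (60 mm wide); origin: centre of the underside of its foot, on the channel floor; axes as the rack's. Its right-hand edge is at y = -30 mm.
- jar_a: small glass powder jar with white cap, 40 mm diameter, 45 mm high, loose on the lower board (right half), centre 80 to 90 mm behind the channel; origin: centre of its underside
- jar_b: the same kind of jar on the left half of the lower board
- model: loose plaster tooth model, 64 by 62 mm, 28 mm high, on the bench left of the stand; origin: centre of its underside
Mind the look-alikes: they are no part of the job. What is shaped like the holder but purple is not meant.

How it is judged:
By the outcome, as a careful person would: the job done as asked, in the order asked, and still so for the second after the job is handed in, while the arm keeps its last pose, push and grip.
It also fails if it takes over 35 s, if anything falls off the work surface, if the arm or the gripper's body presses on something with over 40 N, if the wrist force passes 120 N, or if a joint passes its speed limit or range.

### The arm

A 7-joint arm with a two-finger parallel gripper is mounted at the origin on the work surface. World frame = base frame: x ahead of the robot, y to its left, z up, the work surface at z = 0. Lengths are in m, angles in rad, forces in N, time in s.
With the tool pointing down it reaches from about 0.425 to 0.875 m from the base axis. Payload 8.4 kg.
Tool frame: the origin (TCP) lies at the very end of the fingers, on their centre line; the grasp point (between the pads) lies ctrl.tcp_to_grasp behind it (ctrl.tcp_to_grasp is the distance from the TCP to the grasp point, in m); x points along the fingers, z is the direction in which the jaws open and shut, and the axes are right-handed (so a half turn about x gives the same grasp; the last joint's range is limited). The gripper opens to 85 mm and grips with 20 to 120 N. Pads are 22 mm wide; open, the fingers measure 114 mm over their backs; the gripper's body (76 mm by 85 mm) begins 54 mm behind the grasp point. The pads swing forward as they close: fully open they stand 13 mm farther back than shut.
Start: joints at [-1.414, 0.333, 0.04, 1.465, -0.013, 1.343, -0.059], TCP at [0.164, 0.629, 0.231] pointing down, gripper open.
Joint ranges: [-2.58, 2.58], [-0.38, 2.09], [-1.3, 1.39], [0.25, 2.4], [-1.5, 4.64], [0.08, 2.09], [-2.65, 2.65]. Speed limits (rad/s): [2.22, 2.22, 2.79, 2.79, 3.14, 3.14, 3.14].

### API

Orientations are given as [roll, pitch, yaw] about the fixed x, y, z axes, in that order (R = Rz(yaw) Ry(pitch) Rx(roll)).
In Python, from workcell import ctrl gives the robot as it stands. The module is installed in compiled form; this text tells all that it offers.
- The arm moves only by the tool jog_arm, never from a script. Its argument "targets" is a list of rows, each an object with "delta_pos": the shift along the tool's x, y, z in mm, a list of three; "dr": the turn, a rotation vector about the tool's x, y, z in rad, a list of three; "claw": the opening, from -1 (shut) to 1 (fully open). A call has 1 to 12 rows; each row shifts and turns the commanded pose from where the row before left it, along the tool's axes as they then stand; what a row does not reach is not made up. A row lasts 1/8 s, in which the tool goes at most 62.5 mm and 10.7 degrees, less where a joint would pass 70% of its speed; a pose out of reach is approached as far as the arm can. A call is refused whole if a number of a shift passes 62.5 or a number of a turn 0.188, either way. A call with a gripper value outside its range is refused whole. The fingers move at their own pace and stop on an object; the grip force is fixed at half the most. Time passes only in rows, so rows that do not move let the fingers close. It gives the time, the measured TCP pose, the force and the opening at its end, in the units of the state.
- ctrl.state(): the state, without advancing time (a new reading comes with each control period).
- ctrl.read_camera(name): name is "side" or "top" or "wrist"; returns a dict with "image" (420x560x3 uint8, red, green, blue), "K" (3x3 intrinsics, pixels), "R" (3x3) and "t" (3): a world point X has camera coordinates R X + t. Camera axes: x right, y down, z forward; pixel columns grow to the right and rows downward; lengths in m; the calibration is good to about 2 mm. A picture is of the moment at which its call begins. There is no depth.
- ctrl.close_job(): hands the job in, once; it reports no verdict.
The state is a dict: "time_s": time; "joints": joint angles; "dq": joint speeds; "tau": joint torques, N m; "tcp_pos": TCP position; "orientation": TCP orientation; "force": force on the tool from outside, world axes, zero at the start; "ft_torque": the same for the moment, N m; "opening": finger opening in m.
Only numpy, scipy, OpenCV 4.12 (cv2) and the standard library are available. Lean on these libraries where they do the work, as an engineer would, in place of code of your own. Each camera call takes 0.05 s, during which the arm holds its last target.

## Working session

There is one attempt and no reset: what is moved stays moved. The work goes in short steps, Python scripts to look and compute and a tool call to move; the robot and the scene stay as the last step left them, time stands still between calls to the robot, and variables do not carry over. Pictures are saved under pics/ and viewed, and the job is handed in when it is done.

Besides the shell and the picture viewer there is one more tool, called as name(argument=value, ...) on one line, values as JSON. jog_arm: Moves the arm, as the interface text tells. Its arguments: {"type":"object","properties":{"targets":{"type":"array","items":{"type":"object","properties":{"delta_pos":{"type":"array","items":{"type":"number"}},"dr":{"type":"array","items":{"type":"number"}},"claw":{"type":"number"}}}}},"required":["targets"]}

```bash
mkdir -p pics
cat > h.py <<'E'
import numpy as np, cv2, pickle
from workcell import ctrl
def snap(n,f):
    c=ctrl.read_camera(n); cv2.imwrite(f'pics/{f}.png',c['image'][:,:,::-1]); pickle.dump(c,open(f'pics/{f}.pkl','wb')); return c
def load(f): return pickle.load(open(f'pics/{f}.pkl','rb'))
def proj(c,X):
    X=np.atleast_2d(X); p=(c['R']@X.T).T+c['t']; q=(c['K']@p.T).T; return q[:,:2]/q[:,2:]
def ray(c,uv):
    d=np.linalg.inv(c['K'])@np.array([uv[0],uv[1],1.]); return -c['R'].T@c['t'], c['R'].T@d
def onz(c,uv,z):
    o,d=ray(c,uv); return o+d*(z-o[2])/d[2]
E
python3 - <<'E'
from h import *
for n in ['side','top','wrist']:
    c=snap(n,n+'0'); print(n,-c['R'].T@c['t'])
s=ctrl.state(); print(s, ctrl.tcp_to_grasp)
E
```

```text
side [ 0.51570228 -0.73790392  0.60935849]
top [0.38534075 0.05466053 1.06894552]
wrist [0.09515858 0.6469488  0.37355273]
{'time_s': 0.15, 'joints': array([-1.4141918 ,  0.33377807,  0.0399068 ,  1.46602985, -0.01341762,
        1.34326821, -0.05850006]), 'dq': array([ 0.00066847, -0.00249369,  0.00216244, -0.0006235 ,  0.00040748,
       -0.00161476,  0.00020039]), 'tau': array([ 3.40736020e-03, -6.59047365e+01,  1.36799052e+00, -4.05868399e+01,
        1.70376204e-02,  9.73207585e-03,  8.75681530e-05]), 'tcp_pos': array([0.16441502, 0.6285241 , 0.23062571]), 'orientation': array([-3.08073428,  1.56957921, -1.76579178]), 'force': array([ 0.17414   , -0.06565554, -0.79997748]), 'ft_torque': array([-0.00086812, -0.04064157,  0.06253278]), 'opening': 0.08548185961890421} 0.0187
```

View pics/side0.png

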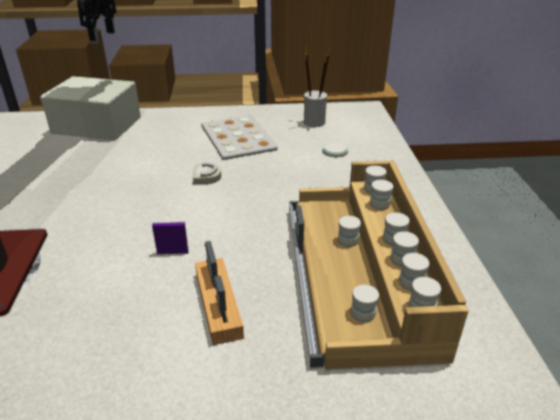

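View pics/top0.png

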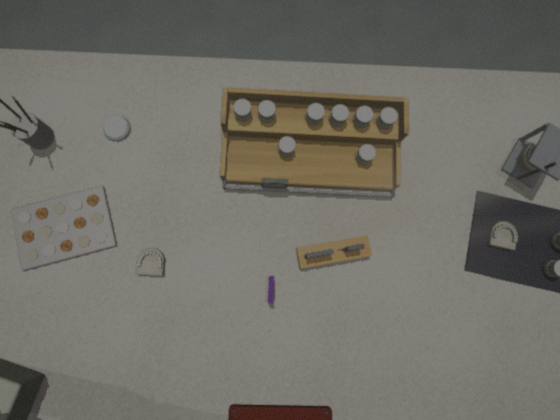

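View pics/wrist0.png

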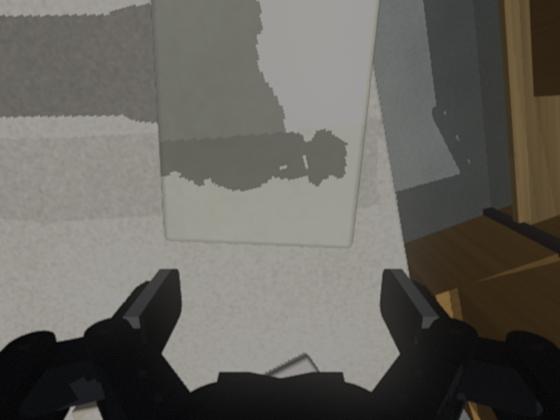

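The top view has world +x up and +y to the left. The rack spans about (220-405, 90-195) and the stand is at (333,253), with the wider holder in its left slot at (319,254) and the spare at (355,247). I'll zoom in to measure them.

Run:
```python
from h import *
c=load('top0'); im=c['image'][:,:,::-1]
cv2.imwrite('pics/t_st.png',cv2.resize(im[225:280,285:385],None,fx=8,fy=8,interpolation=cv2.INTER_CUBIC))
cv2.imwrite('pics/t_rk.png',cv2.resize(im[80:205,212:414],None,fx=3.9,fy=3.9,interpolation=cv2.INTER_CUBIC))
c=load('side0'); im=c['image'][:,:,::-1]
cv2.imwrite('pics/s_st.png',cv2.resize(im[235:345,185:255],None,fx=5.4,fy=5.4,interpolation=cv2.INTER_CUBIC))
cv2.imwrite('pics/s_rk.png',cv2.resize(im[180:370,270:470],None,fx=3.1,fy=3.1,interpolation=cv2.INTER_CUBIC))
```

```text
(no output)
```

View pics/t_st.png

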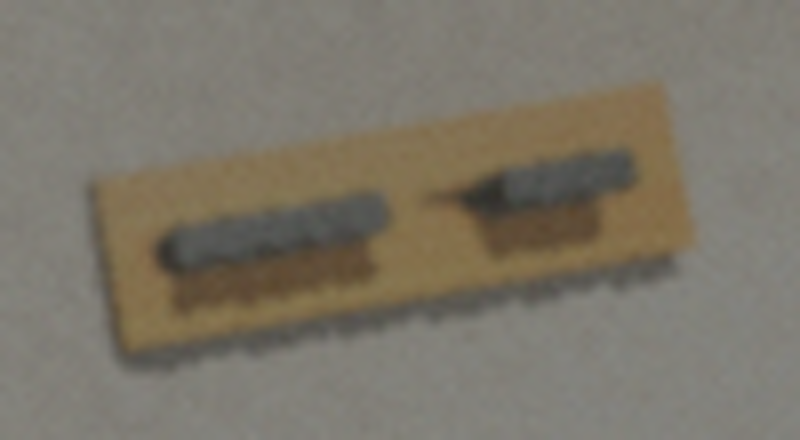

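View pics/t_rk.png

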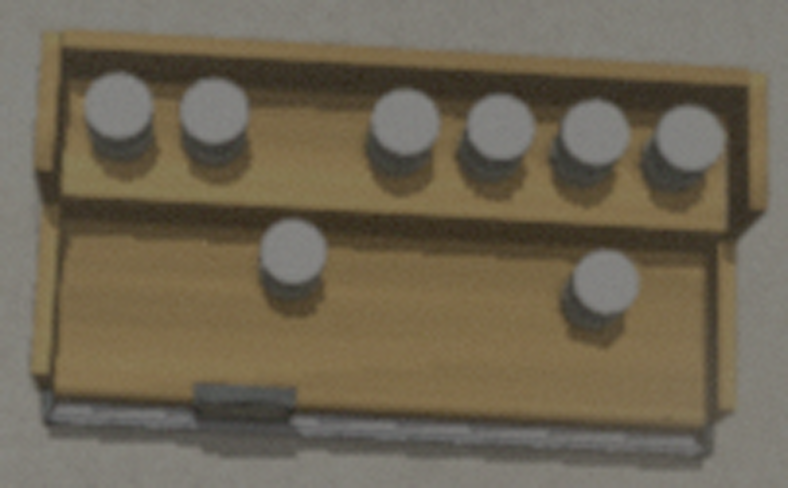

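View pics/s_st.png

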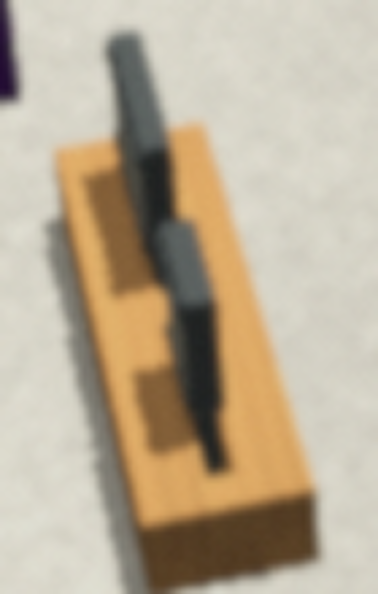

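View pics/s_rk.png

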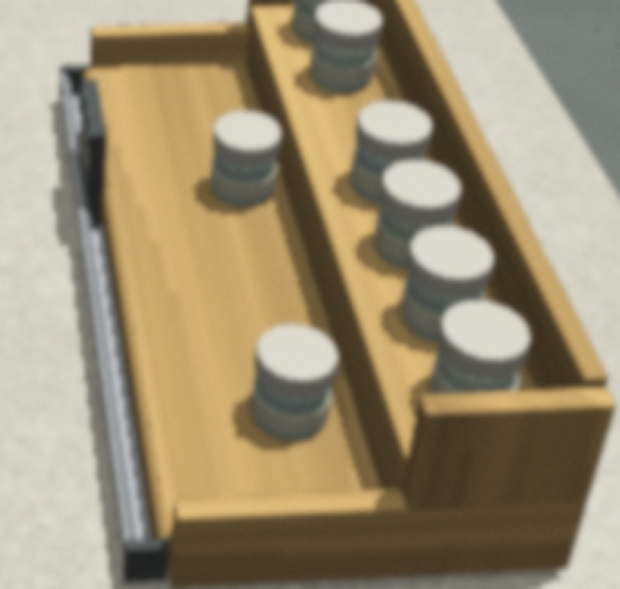

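Run:
```python
from h import *
c=load('top0')
def P(l,ox,oy,s,z): return np.array([onz(c,((u+.5)/s-.5+ox,(v+.5)/s-.5+oy),z)[:2] for u,v in l])
q=P([(97,180),(660,85),(693,247),(127,348)],285,225,8,.03)
print('stand corners',q.round(4),'c',q.mean(0).round(4),'edges',[np.linalg.norm(q[i]-q[(i+1)%4]).round(4) for i in range(4)])
d=(q[0]+q[3]-q[1]-q[2]); print('y axis yaw',np.degrees(np.arctan2(-d[0],d[1])))
h=P([(168,250),(385,210)],285,225,8,.07+.014); print('holder top ends',h.round(4),np.linalg.norm(h[0]-h[1]),h.mean(0))
# HSV-free mask of stand
im=c['image']; hsv=cv2.cvtColor(im,cv2.COLOR_RGB2HSV)
m=cv2.inRange(hsv,(8,90,60),(25,255,255))
n,lab,st,cen=cv2.connectedComponentsWithStats(m)
for i in range(1,n):
    if st[i,4]>200: print(st[i],cen[i])
# rack
f=P([(195,400),(297,402)],212,80,3.9,.078); print('fitted top ends (approx)',f.round(4),np.linalg.norm(f[0]-f[1]))
f=P([(48,405),(708,440)],212,80,3.9,.028); print('lip ends',f.round(4),np.linalg.norm(f[0]-f[1]))
f=P([(35,375),(55,378),(718,410),(735,412)],212,80,3.9,.056); print('cheek',f.round(4))
j=P([(293,250),(605,282)],212,80,3.9,.075);print('jars',j)
```

```text
stand corners [[ 0.469  -0.0273]
 [ 0.5019 -0.1921]
 [ 0.4549 -0.2014]
 [ 0.421  -0.0369]] c [ 0.4617 -0.1144] edges [np.float64(0.168), np.float64(0.0479), np.float64(0.168), np.float64(0.049)]
y axis yaw 11.476239552294244
holder top ends [[ 0.4461 -0.0429]
 [ 0.4589 -0.1027]] 0.061091835238859235 [ 0.45246257 -0.07281353]
[  221    88   187   101 11746] [307.7917589  144.72620467]
[ 298  236   73   33 1072] [334.98507463 252.30037313]
fitted top ends (approx) [[ 6.093e-01  5.900e-02]
 [ 6.102e-01 -3.000e-04]] 0.05928043426718658
lip ends [[ 0.6142  0.1483]
 [ 0.6069 -0.2562]] 0.40450876197901003
cheek [[ 0.6259  0.1543]
 [ 0.6246  0.1424]
 [ 0.6195 -0.2542]
 [ 0.6186 -0.2645]]
jars [[ 0.70293127  0.00410459]
 [ 0.69053936 -0.18193368]]
```

```bash
cat >> h.py <<'E'
from scipy.spatial.transform import Rotation as Ro
def pose():
    s=ctrl.state(); return s['tcp_pos'], Ro.from_euler('xyz',s['orientation']).as_matrix(), s
def steps(pt,Rt,p=None,R=None):
    "delta in tool frame (mm) and rotvec to the target"
    if p is None: p,R,_=pose()
    return (R.T@(np.array(pt)-p)*1000).round(1), Ro.from_matrix(R.T@Rt).as_rotvec().round(4)
def tool(yaw_z,flip=1):
    "tool x down, tool z along heading yaw"
    x=np.array([0,0,-1.]); z=np.array([np.cos(yaw_z),np.sin(yaw_z),0]); return np.stack([x,np.cross(z,x),z],1)
E
python3 - <<'E'
from h import *
p,R,s=pose(); print(R.round(3))
c=load('wrist0'); o=-c['R'].T@c['t']
print('cam in tool mm',(R.T@(o-p)*1000).round(1)); print('cam axes in tool (rows x,y,z)',(c['R']@R).round(3)); print(c['K'])
E
```

```text
[[-0.    -0.967  0.253]
 [-0.001  0.253  0.967]
 [-1.    -0.    -0.001]]
cam in tool mm [-1.429e+02  7.170e+01  1.000e-01]
cam axes in tool (rows x,y,z) [[ 0.002 -0.     1.   ]
 [-0.286 -0.958  0.   ]
 [ 0.958 -0.286 -0.001]]
[[339.31269854   0.         280.39474982]
 [  0.         339.31269854 211.00939114]
 [  0.           0.           1.        ]]
```

```bash
cat >> h.py <<'E'
def plan(wps, p=None,R=None):
    "wps: list of (pos, yaw_z deg, rows). prints rows"
    if p is None: p,R,_=pose()
    p=p.copy(); 
    for pt,yaw,n in wps:
        Rt=tool(np.radians(yaw)); rv=Ro.from_matrix(R.T@Rt).as_rotvec(); p0=p.copy()
        for k in range(n):
            d=(R.T@((np.array(pt)-p)/(n-k))*1000).round(1); r=(Ro.from_matrix(R.T@Rt).as_rotvec()/(n-k)).round(4)
            print('{"delta_pos":%s,"dr":%s}'%(d.tolist(),r.tolist()))
            p=p+R@d/1000; R=R@Ro.from_rotvec(r).as_matrix()
    return p,R
E
python3 - <<'E'
from h import *
p,R=plan([((.33,.50,.25),80,4),((.46,.25,.26),90,5),((.44,-.09,.25),100,6)])
E
```

```text
{"delta_pos":[-4.8, -48.2, -20.6],"dr":[-0.0203, -0.0003, 0.0]}
{"delta_pos":[-4.8, -47.7, -21.6],"dr":[-0.0203, -0.0003, 0.0]}
{"delta_pos":[-4.8, -47.3, -22.6],"dr":[-0.0204, -0.0003, 0.0]}
{"delta_pos":[-4.9, -46.9, -23.5],"dr":[-0.0203, -0.0003, 0.0]}
{"delta_pos":[-2.0, -34.3, -44.7],"dr":[-0.0349, -0.0, 0.0]}
{"delta_pos":[-2.0, -32.7, -45.9],"dr":[-0.0349, -0.0, 0.0]}
{"delta_pos":[-2.0, -31.1, -47.0],"dr":[-0.0349, -0.0, 0.0]}
{"delta_pos":[-2.0, -29.4, -48.1],"dr":[-0.0349, -0.0, 0.0]}
{"delta_pos":[-2.0, -27.7, -49.0],"dr":[-0.035, -0.0, 0.0]}
{"delta_pos":[1.7, 3.3, -56.7],"dr":[-0.0291, -0.0, 0.0]}
{"delta_pos":[1.7, 5.0, -56.5],"dr":[-0.0291, -0.0, 0.0]}
{"delta_pos":[1.7, 6.6, -56.4],"dr":[-0.0291, -0.0, 0.0]}
{"delta_pos":[1.6, 8.3, -56.2],"dr":[-0.0291, -0.0, 0.0]}
{"delta_pos":[1.7, 9.9, -55.9],"dr":[-0.029, -0.0, 0.0]}
{"delta_pos":[1.6, 11.5, -55.5],"dr":[-0.0291, -0.0, 0.0]}
```

jog_arm(targets=[{"delta_pos": [-5, -48, -20.5], "dr": [-0.02, 0, 0], "claw": 1}, {"delta_pos": [-5, -48, -21.5], "dr": [-0.02, 0, 0], "claw": 1}, {"delta_pos": [-5, -47, -22.5], "dr": [-0.02, 0, 0], "claw": 1}, {"delta_pos": [-5, -47, -23.5], "dr": [-0.02, 0, 0], "claw": 1}, {"delta_pos": [-2, -34, -45], "dr": [-0.035, 0, 0], "claw": 1}, {"delta_pos": [-2, -33, -46], "dr": [-0.035, 0, 0], "claw": 1}, {"delta_pos": [-2, -31, -47], "dr": [-0.035, 0, 0], "claw": 1}, {"delta_pos": [-2, -29, -48], "dr": [-0.035, 0, 0], "claw": 1}, {"delta_pos": [-2, -28, -49], "dr": [-0.035, 0, 0], "claw": 1}])

```text
time_s: 1.27
tcp_pos: [0.4599, 0.2483, 0.2613]
orientation: [0.133, 1.571, 1.704]
force: [0.6, -0.5, 0.4]
opening: 0.0857
```

jog_arm(targets=[{"delta_pos": [2, 3, -57], "dr": [-0.03, 0, 0], "claw": 1}, {"delta_pos": [2, 5, -56], "dr": [-0.03, 0, 0], "claw": 1}, {"delta_pos": [2, 7, -56], "dr": [-0.03, 0, 0], "claw": 1}, {"delta_pos": [2, 8, -56], "dr": [-0.03, 0, 0], "claw": 1}, {"delta_pos": [2, 10, -56], "dr": [-0.03, 0, 0], "claw": 1}, {"delta_pos": [2, 12, -56], "dr": [-0.03, 0, 0], "claw": 1}, {"delta_pos": [0, 0, 0], "claw": 1}])

```text
invalid input at $.targets[6]: expected keys delta_pos, dr, claw
```

Run:
```python
from h import *
c=snap('wrist','w1'); p,R,s=pose(); print(p,R.round(3),s['joints'].round(3),s['time_s'])
```

```text
[0.46397301 0.24029022 0.26193602] [[ 0.002 -1.     0.007]
 [-0.002  0.007  1.   ]
 [-1.    -0.002 -0.002]] [-0.876  0.05   0.325  1.742 -0.013  1.352  1.015] 1.325
```

View pics/w1.png

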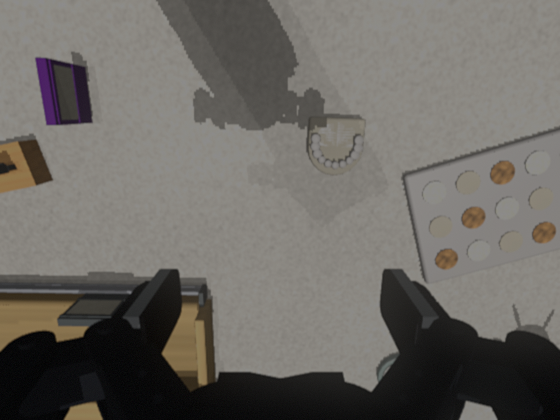

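The wrist view shows the purple decoy at (65,92), the corner of the stand at (20,165) and the fitted holder at (110,308). My call was refused because a row lacked a key, so I'll send it again.

jog_arm(targets=[{"delta_pos": [2, 3, -57], "dr": [-0.03, 0, 0], "claw": 1}, {"delta_pos": [2, 5, -56], "dr": [-0.03, 0, 0], "claw": 1}, {"delta_pos": [2, 7, -56], "dr": [-0.03, 0, 0], "claw": 1}, {"delta_pos": [2, 8, -56], "dr": [-0.03, 0, 0], "claw": 1}, {"delta_pos": [2, 10, -56], "dr": [-0.03, 0, 0], "claw": 1}, {"delta_pos": [2, 12, -50], "dr": [-0.03, 0, 0], "claw": 1}, {"delta_pos": [0, 0, 0], "dr": [0, 0, 0], "claw": 1}])

```text
time_s: 2.2
tcp_pos: [0.4379, -0.0874, 0.2494]
orientation: [-0.817, 1.57, 0.927]
force: [-0.4, 0.2, 0.7]
opening: 0.085
```

Run:
```python
from h import *
c=snap('wrist','w2'); p,R,s=pose(); print(p,R.round(3),s['joints'].round(3),s['time_s'])
```

```text
[ 0.43833175 -0.0848863   0.24933999] [[ 0.    -0.985 -0.175]
 [ 0.001 -0.175  0.985]
 [-1.    -0.     0.001]] [-0.615 -0.163  0.643  1.93   0.099  1.344  1.746] 2.25
```

View pics/w2.png

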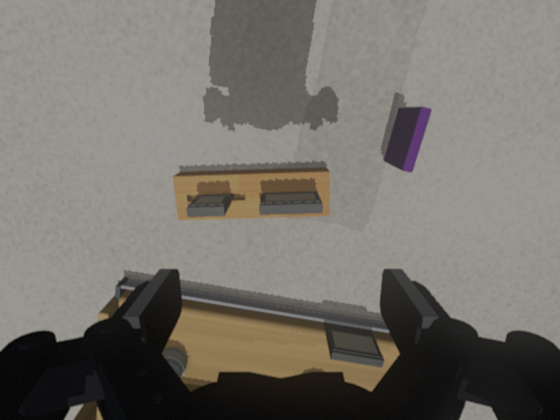

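Run:
```python
from h import *
im=load('w2')['image'][:,:,::-1]
a=cv2.resize(im[150:230,165:345],None,fx=4.4,fy=4.4,interpolation=cv2.INTER_CUBIC)
b=cv2.resize(im[295:370,300:400],None,fx=3,fy=3,interpolation=cv2.INTER_CUBIC)
o=np.zeros((590,800,3),np.uint8); o[:352,:792]=a; o[360:360+225,:300]=b
cv2.imwrite('pics/w2z.png',np.clip(o*1.8,0,255).astype(np.uint8))
```

```text
(no output)
```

View pics/w2z.png

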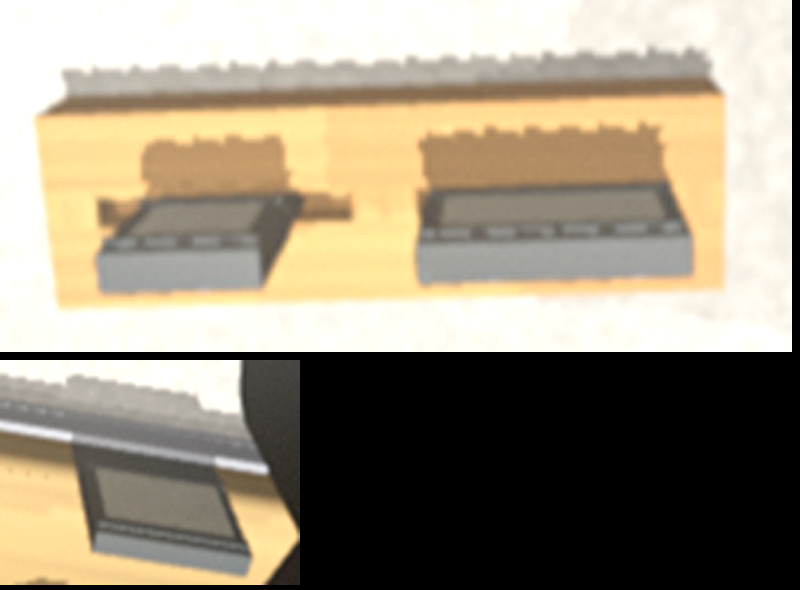

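The grey paper panels face the camera, which is on the −x side, both on the wide holder in the stand (its right end in this view) and on the fitted holder. So no half turn is needed. I'll refine the poses from this view and triangulate them with the top view.

Run:
```python
from h import *
c=load('w2')
def P(l,ox,oy,s,z): return np.array([onz(c,((u+.5)/s-.5+ox,(v+.5)/s-.5+oy),z)[:2] for u,v in l])
def rep(n,q):
    print(n,q.round(4).tolist(),'c',q.mean(0).round(4),'yaw',np.degrees(np.arctan2(-(q[0]-q[1])[0],(q[0]-q[1])[1])).round(2),np.degrees(np.arctan2(-(q[3]-q[2])[0],(q[3]-q[2])[1])).round(2),[np.linalg.norm(q[i]-q[(i+1)%4]).round(4) for i in range(4)])
rep('holder',P([(691,233),(419,238),(418,284),(692,276)],165,150,4.4,.084))
rep('stand',P([(723,93),(40,115),(60,306),(723,287)],165,150,4.4,.03))
rep('fitted',P([(250,552),(97,528),(93,550),(250,574)],300,295-120,3,.078))
# rail bright line (lip top) rows
im=c['image'].astype(int).sum(2)
for u in (140,180,220,260,300,320): 
    col=im[270:330,u]; print(u,270+int(col.argmax()),col.max(), onz(c,(u,270+int(col.argmax())),.028)[:2].round(4))
```

```text
holder [[0.4431, -0.0477], [0.4542, -0.1049], [0.4644, -0.1035], [0.4525, -0.0455]] c [ 0.4535 -0.0754] yaw 11.0 11.65 [np.float64(0.0582), np.float64(0.0103), np.float64(0.0592), np.float64(0.0096)]
stand [[0.4203, -0.0381], [0.4545, -0.2023], [0.5029, -0.1932], [0.4689, -0.0276]] c [ 0.4616 -0.1153] yaw 11.76 11.63 [np.float64(0.1677), np.float64(0.0493), np.float64(0.169), np.float64(0.0497)]
fitted [[0.6087, 0.0574], [0.6081, -0.0007], [0.6178, -0.0], [0.6182, 0.0599]] c [0.6132 0.0292] yaw -0.56 -0.37 [np.float64(0.0581), np.float64(0.0097), np.float64(0.06), np.float64(0.0099)]
140 270 445 [ 0.5746 -0.2328]
180 270 450 [ 0.5665 -0.1862]
220 283 436 [ 0.5754 -0.1375]
260 277 436 [ 0.5593 -0.0916]
300 286 444 [ 0.5628 -0.0424]
320 274 447 [ 0.5431 -0.0221]
```

Run:
```python
from h import *
p,R=plan([((.4535,-.0752,.13),11.6,10)]); print()
plan([((.4535,-.0752,.0435),11.6,4)],p,R)
```

```text
{"delta_pos":[11.9, -1.7, 0.7],"dr":[0.1544, 0.0001, -0.0]}
{"delta_pos":[11.9, -1.5, 0.9],"dr":[0.1544, 0.0001, -0.0]}
{"delta_pos":[11.9, -1.4, 1.2],"dr":[0.1544, 0.0001, -0.0]}
{"delta_pos":[11.9, -1.2, 1.3],"dr":[0.1544, 0.0001, -0.0]}
{"delta_pos":[12.0, -1.0, 1.5],"dr":[0.1544, 0.0, -0.0]}
{"delta_pos":[11.9, -0.7, 1.7],"dr":[0.1544, 0.0001, -0.0]}
{"delta_pos":[12.0, -0.4, 1.7],"dr":[0.1544, 0.0, -0.0001]}
{"delta_pos":[11.9, -0.2, 1.8],"dr":[0.1544, 0.0001, -0.0]}
{"delta_pos":[12.0, 0.1, 1.8],"dr":[0.1544, 0.0, -0.0001]}
{"delta_pos":[11.9, 0.4, 1.7],"dr":[0.1543, 0.0001, -0.0]}

{"delta_pos":[21.6, 0.0, 0.0],"dr":[0.0, -0.0, -0.0]}
{"delta_pos":[21.6, 0.0, 0.0],"dr":[0.0, -0.0, -0.0]}
{"delta_pos":[21.7, 0.0, 0.0],"dr":[0.0, -0.0, -0.0]}
{"delta_pos":[21.6, 0.0, 0.0],"dr":[0.0, -0.0, -0.0]}
```

jog_arm(targets=[{"delta_pos": [12, -1.7, 0.7], "dr": [0.154, 0, 0], "claw": 1}, {"delta_pos": [12, -1.5, 0.9], "dr": [0.154, 0, 0], "claw": 1}, {"delta_pos": [12, -1.4, 1.2], "dr": [0.154, 0, 0], "claw": 1}, {"delta_pos": [12, -1.2, 1.3], "dr": [0.154, 0, 0], "claw": 1}, {"delta_pos": [12, -1, 1.5], "dr": [0.154, 0, 0], "claw": 1}, {"delta_pos": [12, -0.7, 1.7], "dr": [0.154, 0, 0], "claw": 1}, {"delta_pos": [12, -0.4, 1.7], "dr": [0.154, 0, 0], "claw": 1}, {"delta_pos": [12, -0.2, 1.8], "dr": [0.154, 0, 0], "claw": 1}, {"delta_pos": [12, 0.1, 1.8], "dr": [0.154, 0, 0], "claw": 1}, {"delta_pos": [12, 0.4, 1.7], "dr": [0.154, 0, 0], "claw": 1}, {"delta_pos": [0, 0, 0], "dr": [0, 0, 0], "claw": 0.2}, {"delta_pos": [0, 0, 0], "dr": [0, 0, 0], "claw": 0.2}])

```text
time_s: 3.75
tcp_pos: [0.454, -0.0734, 0.1296]
orientation: [-1.74, 1.571, -1.526]
force: [0.2, -0.7, 0.8]
opening: 0.0521
```

Run:
```python
from h import *
c=snap('wrist','w3'); p,R,s=pose(); print(p,R.round(3),s['joints'].round(3),s['time_s'],s['opening'])
plan([((.4535,-.0752,.0435),11.6,4)])
im=c['image'][:,:,::-1].copy()
for q in proj(c,[(.4535-.005,-.0752,.084),(.4535,-.0752,.084)]): cv2.circle(im,tuple(int(v) for v in q),3,(0,0,255),-1)
cv2.imwrite('pics/w3a.png',im)
```

```text
[ 0.45402145 -0.07357685  0.12974584] [[ 0.    -0.212  0.977]
 [ 0.     0.977  0.212]
 [-1.    -0.     0.   ]] [-0.523  0.011  0.599  2.062 -0.007  1.07   0.293] 3.8 0.051429301171579074
{"delta_pos":[21.6, -0.4, -0.2],"dr":[0.0028, 0.0001, 0.0]}
{"delta_pos":[21.5, -0.4, -0.2],"dr":[0.0027, 0.0001, 0.0]}
{"delta_pos":[21.6, -0.3, -0.2],"dr":[0.0028, 0.0001, 0.0]}
{"delta_pos":[21.5, -0.4, -0.3],"dr":[0.0027, 0.0001, 0.0]}
```

View pics/w3a.png

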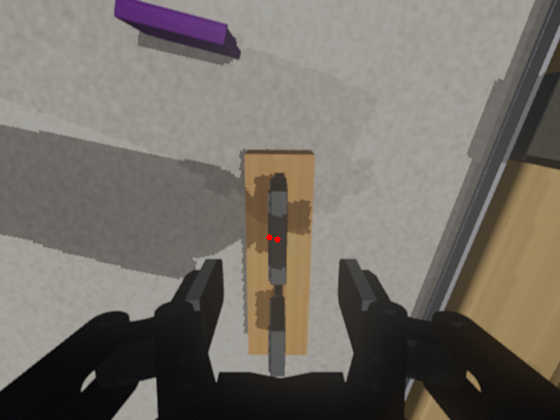

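The holder's top edge is centred at (278,238) between the fingers, as the red dots predicted. The spare is behind it at (277,330). I'll go down and grip.

jog_arm(targets=[{"delta_pos": [21.5, -0.4, -0.2], "dr": [0.003, 0, 0], "claw": 0.2}, {"delta_pos": [21.5, -0.4, -0.2], "dr": [0.003, 0, 0], "claw": 0.2}, {"delta_pos": [21.5, -0.4, -0.2], "dr": [0.003, 0, 0], "claw": 0.2}, {"delta_pos": [21.5, -0.4, -0.2], "dr": [0.002, 0, 0], "claw": 0.2}, {"delta_pos": [0, 0, 0], "dr": [0, 0, 0], "claw": 0.2}])

```text
time_s: 4.42
tcp_pos: [0.4525, -0.0757, 0.0427]
orientation: [3.14, 1.569, -2.943]
force: [0.7, -0.6, 1.3]
opening: 0.0512
```

jog_arm(targets=[{"delta_pos": [0, 0, 0], "dr": [0, 0, 0], "claw": -1}, {"delta_pos": [0, 0, 0], "dr": [0, 0, 0], "claw": -1}, {"delta_pos": [0, 0, 0], "dr": [0, 0, 0], "claw": -1}, {"delta_pos": [0, 0, 0], "dr": [0, 0, 0], "claw": -1}, {"delta_pos": [0, 0, 0], "dr": [0, 0, 0], "claw": -1}, {"delta_pos": [0, 0, 0], "dr": [0, 0, 0], "claw": -1}])

```text
time_s: 5.18
tcp_pos: [0.454, -0.0757, 0.0442]
orientation: [0.105, 1.569, 0.304]
force: [-1.9, 0.8, 7.2]
opening: 0.0092
```

Run:
```python
from h import *
c=snap('wrist','w4'); p,R,s=pose(); print(p,R.round(4),s['joints'].round(3),s['time_s'],s['opening'],s['force'],s['ft_torque'])
```

```text
[ 0.45401146 -0.07576572  0.04424027] [[ 1.400e-03 -1.978e-01  9.802e-01]
 [ 5.000e-04  9.802e-01  1.978e-01]
 [-1.000e+00  2.000e-04  1.500e-03]] [-0.493  0.156  0.606  2.142 -0.117  0.873  0.382] 5.225 0.009089653839978845 [-0.94050774  0.0453193   6.91600264] [ 0.13049267  0.34330257 -0.00820147]
```

View pics/w4.png

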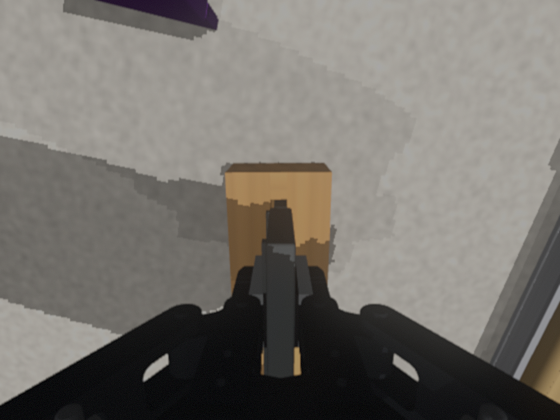

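jog_arm(targets=[{"delta_pos": [-6, 0, 0], "dr": [0, 0, 0], "claw": -1}, {"delta_pos": [-12, 0, 0], "dr": [0, 0, 0], "claw": -1}, {"delta_pos": [-16, 0, 0], "dr": [0, 0, 0], "claw": -1}, {"delta_pos": [-20, 0, 0], "dr": [0, 0, 0], "claw": -1}, {"delta_pos": [-20, 0, 0], "dr": [0, 0, 0], "claw": -1}, {"delta_pos": [-20, 0, 0], "dr": [0, 0, 0], "claw": -1}, {"delta_pos": [-10, 0, 0], "dr": [0, 0, 0], "claw": -1}, {"delta_pos": [0, 0, 0], "dr": [0, 0, 0], "claw": -1}])

```text
time_s: 6.22
tcp_pos: [0.4537, -0.0758, 0.1481]
orientation: [0.056, 1.569, 0.255]
force: [0.3, 0.1, -0.7]
opening: 0.0092
```

Run:
```python
from h import *
c=snap('wrist','w5'); p,R,s=pose(); print(p,R.round(4),s['joints'].round(3),s['time_s'],s['opening'],s['force'],s['ft_torque'])
plan([((.612,-.034,.150),-.7,8)])
```

```text
[ 0.45325854 -0.07575838  0.1473878 ] [[ 4.000e-04 -1.978e-01  9.802e-01]
 [ 2.000e-04  9.802e-01  1.978e-01]
 [-1.000e+00  2.000e-04  4.000e-04]] [-0.532 -0.015  0.605  2.043  0.009  1.11   0.268] 6.275 0.00930002449167953 [ 0.47141329  0.2706165  -1.07855767] [-0.01782824  0.02415083  0.03878328]
{"delta_pos":[-0.3, 1.2, 20.5],"dr":[0.0264, 0.0, -0.0]}
{"delta_pos":[-0.3, 1.7, 20.4],"dr":[0.0264, 0.0001, -0.0]}
{"delta_pos":[-0.3, 2.3, 20.4],"dr":[0.0264, 0.0, -0.0]}
{"delta_pos":[-0.3, 2.8, 20.3],"dr":[0.0264, 0.0001, -0.0]}
{"delta_pos":[-0.3, 3.3, 20.3],"dr":[0.0264, 0.0, -0.0]}
{"delta_pos":[-0.4, 3.9, 20.1],"dr":[0.0264, 0.0001, -0.0001]}
{"delta_pos":[-0.3, 4.4, 20.1],"dr":[0.0265, 0.0, -0.0]}
{"delta_pos":[-0.4, 5.0, 19.9],"dr":[0.0264, 0.0001, -0.0001]}
```

View pics/w5.png

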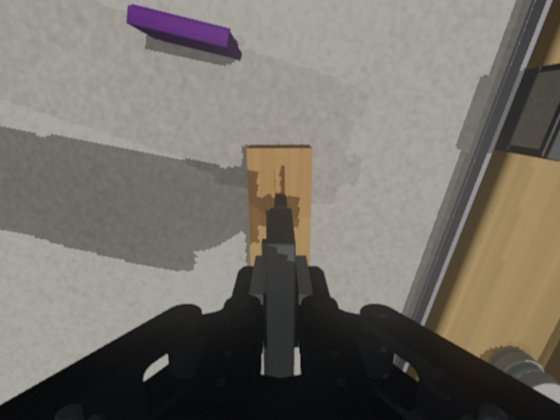

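The holder is out of the slot and square in the grip, and the empty slot shows at (281,180). I'll carry it to above the rack.

jog_arm(targets=[{"delta_pos": [0, 1.2, 20.5], "dr": [0.0264, 0, 0], "claw": -1}, {"delta_pos": [0, 1.7, 20.5], "dr": [0.0264, 0, 0], "claw": -1}, {"delta_pos": [-0.5, 2.3, 20.5], "dr": [0.0264, 0, 0], "claw": -1}, {"delta_pos": [-0.5, 2.8, 20.5], "dr": [0.0264, 0, 0], "claw": -1}, {"delta_pos": [-0.5, 3.3, 20.5], "dr": [0.0264, 0, 0], "claw": -1}, {"delta_pos": [-0.5, 3.9, 20], "dr": [0.0264, 0, 0], "claw": -1}, {"delta_pos": [0, 4.4, 20], "dr": [0.0264, 0, 0], "claw": -1}, {"delta_pos": [0, 5, 20], "dr": [0.0264, 0, 0], "claw": -1}, {"delta_pos": [0, 0, 0], "dr": [0, 0, 0], "claw": -1}, {"delta_pos": [0, 0, 0], "dr": [0, 0, 0], "claw": -1}])

```text
time_s: 7.52
tcp_pos: [0.6116, -0.0345, 0.1485]
orientation: [-2.77, 1.569, -2.782]
force: [-0.3, 0.0, -1.0]
opening: 0.009
```

Run:
```python
from h import *
c=snap('wrist','w6'); snap('side','s6'); snap('top','t6'); p,R,s=pose(); print(p,R.round(4),s['joints'].round(3),s['time_s'],s['opening'],s['force'],s['ft_torque'])
im=load('w6')['image'][:,:,::-1]; cv2.imwrite('pics/w6z.png',cv2.resize(im[120:320,180:400],None,fx=3,fy=3,interpolation=cv2.INTER_CUBIC))
im=load('s6')['image'][:,:,::-1]; cv2.imwrite('pics/s6z.png',cv2.resize(im[140:340,240:420],None,fx=3,fy=3,interpolation=cv2.INTER_CUBIC))
im=load('t6')['image'][:,:,::-1]; cv2.imwrite('pics/t6z.png',cv2.resize(im[80:205,212:414],None,fx=3.9,fy=3.9,interpolation=cv2.INTER_CUBIC))
```

```text
[ 0.61188111 -0.0343441   0.14926668] [[-4.000e-04  1.250e-02  9.999e-01]
 [ 2.000e-04  9.999e-01 -1.250e-02]
 [-1.000e+00  2.000e-04 -4.000e-04]] [-0.504  0.352  0.607  1.688 -0.216  1.17   0.147] 7.675 0.009369331317555593 [ 0.27688857  0.10798501 -0.32881068] [-0.02332297 -0.00116519 -0.01261965]
```

View pics/w6z.png

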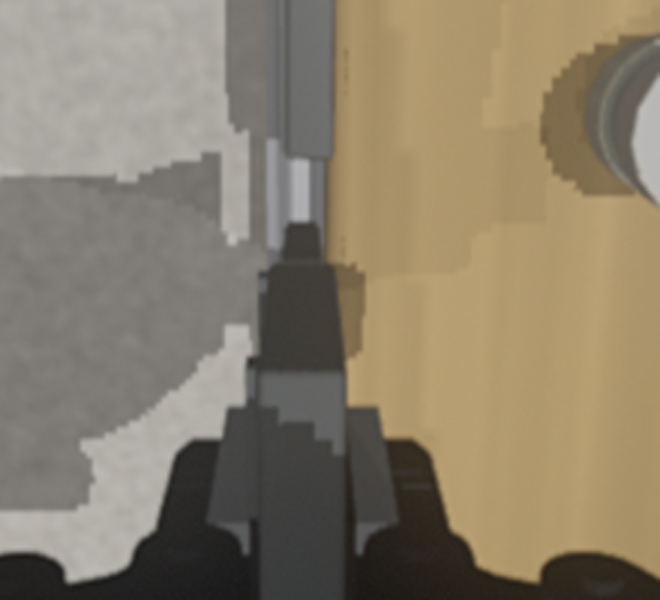

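View pics/s6z.png

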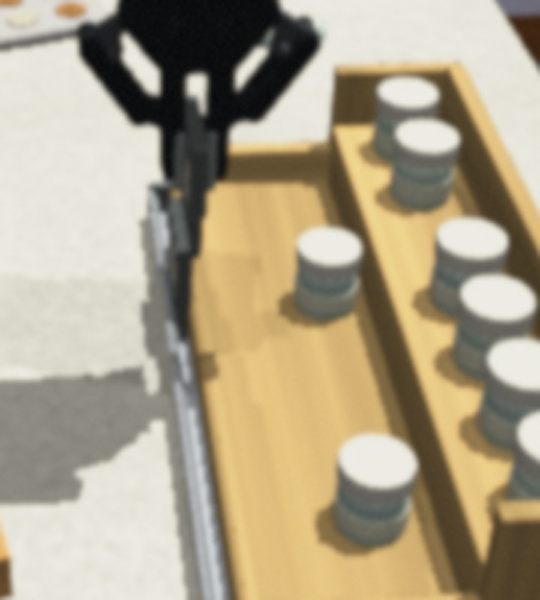

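View pics/t6z.png

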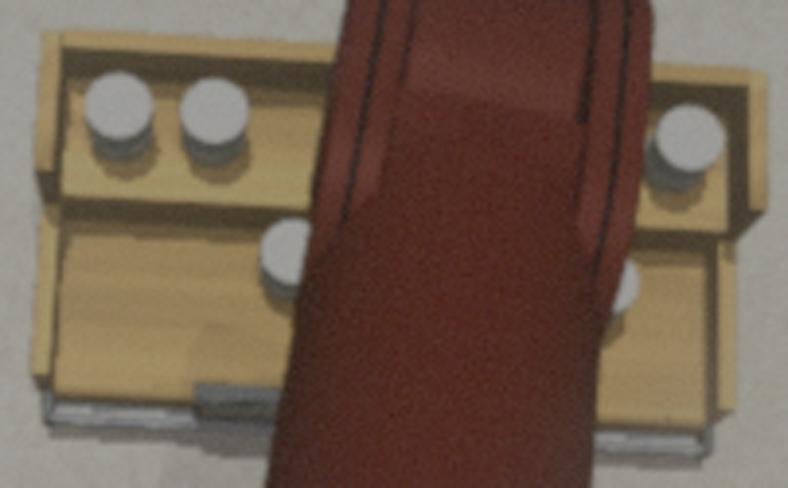

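Run:
```python
from h import *
c=load('w6')
def P(l,z): return np.array([onz(c,((u+.5)/3-.5+180,(v+.5)/3-.5+120),z)[:2] for u,v in l])
f=P([(287,157),(331,157),(286,2),(333,2)],.078); print('fitted R corners',f.round(4))
h=P([(260,371),(345,371),(260,590),(345,590)],.1495+.0398); print('held left corners + further back',h.round(4))
im=c['image'].astype(int).sum(2)
for r in (122,130,140,150,160,168): print(r, im[r,255:300].tolist())
```

```text
fitted R corners [[ 6.097e-01  0.000e+00]
 [ 6.190e-01 -1.000e-04]
 [ 6.100e-01  3.170e-02]
 [ 6.196e-01  3.160e-02]]
held left corners + further back [[ 0.6086 -0.0033]
 [ 0.6177 -0.0034]
 [ 0.6079 -0.0306]
 [ 0.6177 -0.0307]]
122 [384, 342, 346, 347, 345, 347, 349, 347, 348, 348, 348, 346, 346, 341, 337, 335, 325, 312, 336, 327, 279, 292, 326, 336, 335, 335, 336, 338, 338, 339, 340, 341, 342, 343, 343, 319, 309, 357, 384, 397, 406, 417, 422, 421, 420]
130 [394, 345, 349, 346, 348, 348, 351, 351, 351, 352, 351, 348, 349, 340, 338, 337, 326, 302, 321, 321, 279, 292, 327, 336, 332, 332, 334, 337, 336, 341, 337, 339, 340, 340, 338, 313, 303, 357, 385, 398, 407, 417, 424, 423, 420]
140 [383, 343, 350, 346, 344, 342, 341, 341, 343, 343, 340, 342, 342, 339, 339, 337, 326, 304, 318, 319, 280, 292, 321, 331, 330, 334, 331, 334, 333, 336, 335, 337, 337, 339, 330, 304, 309, 363, 388, 389, 384, 411, 426, 425, 420]
150 [392, 336, 340, 340, 344, 345, 346, 351, 353, 357, 358, 355, 352, 347, 334, 337, 324, 303, 318, 316, 274, 292, 322, 328, 328, 329, 332, 329, 331, 332, 333, 332, 336, 335, 326, 297, 300, 363, 388, 392, 391, 415, 426, 426, 422]
160 [491, 399, 356, 344, 343, 348, 351, 356, 357, 357, 356, 351, 349, 343, 335, 333, 325, 302, 315, 312, 275, 290, 320, 326, 325, 324, 326, 325, 326, 329, 328, 331, 331, 335, 328, 298, 320, 370, 391, 402, 414, 420, 426, 426, 422]
168 [504, 497, 499, 502, 501, 502, 500, 473, 366, 326, 332, 334, 333, 377, 452, 469, 455, 405, 346, 311, 271, 286, 319, 326, 321, 323, 326, 325, 326, 325, 328, 328, 331, 331, 323, 303, 317, 370, 394, 403, 412, 424, 426, 425, 423]
```

Run:
```python
from h import *
im=load('w6')['image'][:,:,::-1]; cv2.imwrite('pics/w6y.png',cv2.resize(im[0:210,220:340],None,fx=2.8,fy=2.8,interpolation=cv2.INTER_CUBIC))
```

```text
(no output)
```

View pics/w6y.png

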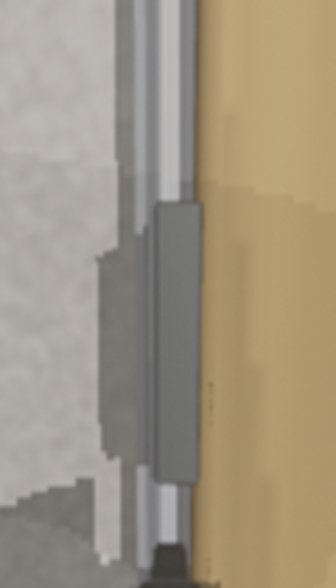

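Run:
```python
from h import *
c=load('w6')
q=np.array([onz(c,((u+.5)/2.8-.5+220,(v+.5)/2.8-.5),.078)[:2] for u,v in [(156,203),(201,203),(198,484),(155,482)]])
print(q.round(4),q.mean(0)); 
for a,b in((0,3),(1,2)):
    d=q[a]-q[b]; print(np.degrees(np.arctan2(-d[0],d[1])),np.linalg.norm(d))
l=np.array([onz(c,((u+.5)/2.8-.5+220,(v+.5)/2.8-.5),.028)[:2] for u,v in [(132,2),(137,540)]]); d=l[0]-l[1]; print('lip front',l,np.degrees(np.arctan2(-d[0],d[1])))
l=np.array([onz(c,((u+.5)/2.8-.5+220,(v+.5)/2.8-.5),.028)[:2] for u,v in [(196,2),(191,540)]]); d=l[0]-l[1]; print('board edge',l,np.degrees(np.arctan2(-d[0],d[1])))
```

```text
[[ 6.107e-01  5.890e-02]
 [ 6.201e-01  5.880e-02]
 [ 6.193e-01 -5.000e-04]
 [ 6.095e-01  1.000e-04]] [0.61490515 0.02936191]
-1.175515789612428 0.058833923940636815
-0.8318262008873155 0.059284287079913886
lip front [[ 0.60488957  0.10949007]
 [ 0.60308604 -0.02541104]] -0.7659558779950599
board edge [[ 0.62050958  0.10928688]
 [ 0.61847126 -0.02559407]] -0.86578842167007
```

Run:
```python
from h import *
plan([((.6127,-.0343,.0625),-.95,6)])
```

```text
{"delta_pos":[14.5, 0.0, 0.1],"dr":[0.0007, -0.0001, -0.0]}
{"delta_pos":[14.5, 0.0, 0.1],"dr":[0.0007, -0.0001, -0.0]}
{"delta_pos":[14.4, 0.0, 0.2],"dr":[0.0007, -0.0, -0.0]}
{"delta_pos":[14.5, 0.0, 0.1],"dr":[0.0006, -0.0001, -0.0001]}
{"delta_pos":[14.4, 0.0, 0.2],"dr":[0.0007, -0.0, -0.0]}
{"delta_pos":[14.5, 0.0, 0.1],"dr":[0.0006, -0.0001, -0.0001]}
```

jog_arm(targets=[{"delta_pos": [14.5, 0, 0.2], "dr": [0.001, 0, 0], "claw": -1}, {"delta_pos": [14.5, 0, 0.2], "dr": [0.001, 0, 0], "claw": -1}, {"delta_pos": [14.5, 0, 0.2], "dr": [0.001, 0, 0], "claw": -1}, {"delta_pos": [14.5, 0, 0.1], "dr": [0.001, 0, 0], "claw": -1}, {"delta_pos": [14.5, 0, 0.1], "dr": [0, 0, 0], "claw": -1}, {"delta_pos": [14.5, 0, 0.1], "dr": [0, 0, 0], "claw": -1}, {"delta_pos": [0, 0, 0], "dr": [0, 0, 0], "claw": -1}, {"delta_pos": [0, 0, 0], "dr": [0, 0, 0], "claw": -1}])

```text
time_s: 8.68
tcp_pos: [0.6137, -0.0341, 0.0627]
orientation: [-0.243, 1.57, -0.259]
force: [0.3, -0.8, 0.3]
opening: 0.0093
```

Run:
```python
from h import *
c=snap('wrist','w7'); snap('side','s7'); p,R,s=pose(); print(p,R.round(4),s['joints'].round(3),s['time_s'],s['opening'],s['force'],s['ft_torque'])
im=load('w7')['image'][:,:,::-1]; cv2.imwrite('pics/w7z.png',cv2.resize(im[100:320,180:400],None,fx=2.7,fy=2.7,interpolation=cv2.INTER_CUBIC))
im=load('s7')['image'][:,:,::-1]; cv2.imwrite('pics/s7z.png',cv2.resize(im[160:310,260:400],None,fx=4,fy=4,interpolation=cv2.INTER_CUBIC))
```

```text
[ 0.61391992 -0.03407682  0.06295443] [[ 0.001   0.0163  0.9999]
 [ 0.      0.9999 -0.0163]
 [-1.      0.      0.001 ]] [-0.471  0.449  0.573  1.761 -0.281  1.014  0.191] 8.775 0.009267939300757488 [ 0.13142804  0.41576201 -0.93145034] [ 0.02740774  0.05359575 -0.00680732]
```

View pics/w7z.png

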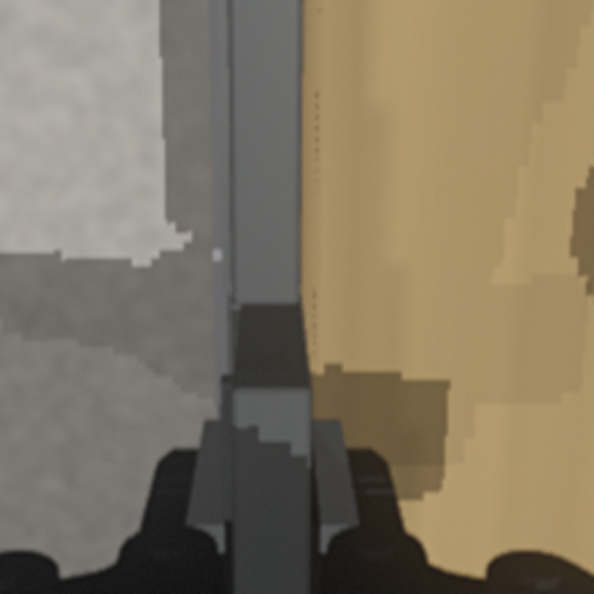

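View pics/s7z.png

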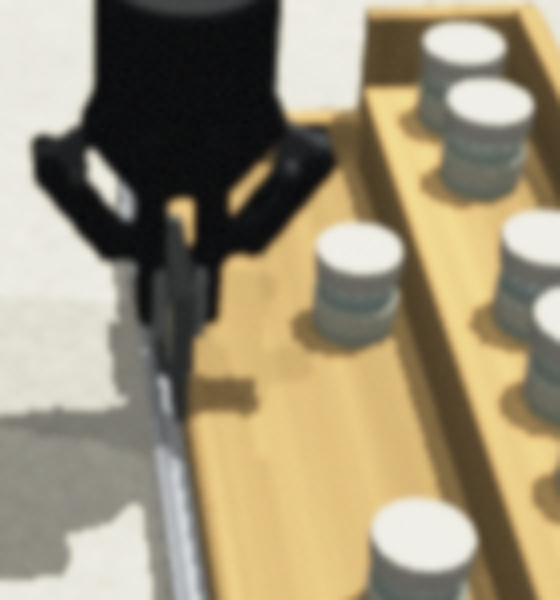

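Run:
```python
from h import *
c=load('w7')
def P(l,z): return np.array([onz(c,((u+.5)/2.7-.5+180,(v+.5)/2.7-.5+100),z)[:2] for u,v in l])
f=P([(232,303),(302,303),(231,2),(301,2)],.078); print('fitted',f.round(4))
h=P([(232,388),(310,388),(233,590),(311,590)],.063+.0398); print('held',h.round(4))
```

```text
fitted [[ 6.096e-01 -0.000e+00]
 [ 6.197e-01 -2.000e-04]
 [ 6.106e-01  4.160e-02]
 [ 6.199e-01  4.150e-02]]
held [[ 0.6105 -0.0033]
 [ 0.6199 -0.0034]
 [ 0.6098 -0.0314]
 [ 0.6199 -0.0315]]
```

The held holder lines up with the fitted one. It sits about 0.5 mm too far back, with a 3.3 mm gap sideways. I'll correct by −0.5 mm and ease it into the channel.

jog_arm(targets=[{"delta_pos": [3, 0, -0.5], "dr": [0, 0, 0], "claw": -1}, {"delta_pos": [3, 0, 0], "dr": [0, 0, 0], "claw": -1}, {"delta_pos": [3, 0, 0], "dr": [0, 0, 0], "claw": -1}, {"delta_pos": [3, 0, 0], "dr": [0, 0, 0], "claw": -1}, {"delta_pos": [0, 0, 0], "dr": [0, 0, 0], "claw": -1}])

```text
time_s: 9.4
tcp_pos: [0.6127, -0.034, 0.05]
orientation: [-2.944, 1.57, -2.96]
force: [-1.4, 0.5, -0.3]
opening: 0.0097
```

jog_arm(targets=[{"delta_pos": [2.5, 0, 0], "dr": [0, 0, 0], "claw": -1}, {"delta_pos": [2.5, 0, 0], "dr": [0, 0, 0], "claw": -1}, {"delta_pos": [2, 0, 0], "dr": [0, 0, 0], "claw": -1}, {"delta_pos": [0, 0, 0], "dr": [0, 0, 0], "claw": -1}])

```text
time_s: 9.9
tcp_pos: [0.6128, -0.034, 0.0431]
orientation: [-2.916, 1.57, -2.933]
force: [0.3, 0.7, 0.1]
opening: 0.0094
```

Run:
```python
from h import *
c=snap('wrist','w8'); p,R,s=pose(); print(p,R.round(4),s['time_s'],s['opening'],s['force'],s['ft_torque'])
im=load('w8')['image'][:,:,::-1]; cv2.imwrite('pics/w8z.png',cv2.resize(im[100:320,180:400],None,fx=2.7,fy=2.7,interpolation=cv2.INTER_CUBIC))
```

```text
[ 0.61288207 -0.03406156  0.0432383 ] [[-2.000e-04  1.630e-02  9.999e-01]
 [-1.000e-04  9.999e-01 -1.630e-02]
 [-1.000e+00 -1.000e-04 -2.000e-04]] 9.95 0.009124552725902152 [-0.01400479 -0.51838551 -0.44009464] [0.00237223 0.00937178 0.10861901]
```

View pics/w8z.png

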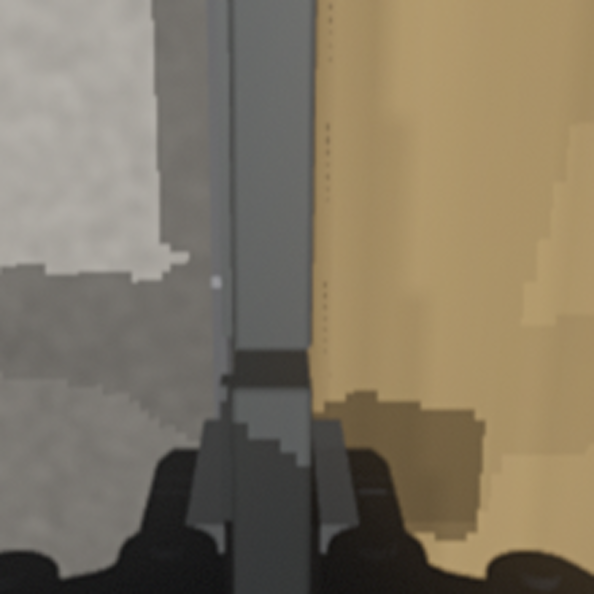

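The holder's foot is in the channel with no force on it, about 5 mm above the floor. The gap at rows 350-388 is about 3 mm. Next I'll slide it left gently until it touches.

jog_arm(targets=[{"delta_pos": [0, 1, 0], "dr": [0, 0, 0], "claw": -1}, {"delta_pos": [0, 1, 0], "dr": [0, 0, 0], "claw": -1}, {"delta_pos": [0, 0, 0], "dr": [0, 0, 0], "claw": -1}])

```text
time_s: 10.32
tcp_pos: [0.613, -0.0318, 0.0434]
orientation: [0.866, 1.571, 0.851]
force: [0.5, 0.3, -0.7]
opening: 0.0092
```

jog_arm(targets=[{"delta_pos": [0, 0.5, 0], "dr": [0, 0, 0], "claw": -1}, {"delta_pos": [0, 0, 0], "dr": [0, 0, 0], "claw": -1}])

```text
time_s: 10.58
tcp_pos: [0.613, -0.0315, 0.0433]
orientation: [-1.597, 1.571, -1.613]
force: [-0.1, -1.3, -1.0]
opening: 0.0091
```

jog_arm(targets=[{"delta_pos": [0, 0.4, 0], "dr": [0, 0, 0], "claw": -1}, {"delta_pos": [0, 0, 0], "dr": [0, 0, 0], "claw": -1}])

```text
time_s: 10.82
tcp_pos: [0.613, -0.0312, 0.0433]
orientation: [-1.065, 1.571, -1.081]
force: [0.6, 0.2, -0.7]
opening: 0.0095
```

jog_arm(targets=[{"delta_pos": [0, 0.3, 0], "dr": [0, 0, 0], "claw": -1}, {"delta_pos": [0, 0, 0], "dr": [0, 0, 0], "claw": -1}])

```text
time_s: 11.08
tcp_pos: [0.613, -0.0312, 0.0433]
orientation: [-1.637, 1.57, -1.654]
force: [0.1, -1.9, -0.2]
opening: 0.0091
```

jog_arm(targets=[{"delta_pos": [0, 0.3, 0], "dr": [0, 0, 0], "claw": -1}, {"delta_pos": [0, 0, 0], "dr": [0, 0, 0], "claw": -1}])

```text
time_s: 11.32
tcp_pos: [0.613, -0.0311, 0.0434]
orientation: [-1.442, 1.57, -1.459]
force: [-0.2, -3.8, -0.6]
opening: 0.0092
```

Contact: y stopped at −0.0311 and the side force rose to about 4 N. Next I'll go down to the floor and feel for it.

jog_arm(targets=[{"delta_pos": [1.5, 0, 0], "dr": [0, 0, 0], "claw": -1}, {"delta_pos": [1.5, 0, 0], "dr": [0, 0, 0], "claw": -1}, {"delta_pos": [0, 0, 0], "dr": [0, 0, 0], "claw": -1}])

```text
time_s: 11.7
tcp_pos: [0.6132, -0.0311, 0.0403]
orientation: [-0.916, 1.57, -0.933]
force: [1.3, -5.4, 0.4]
opening: 0.0094
```

jog_arm(targets=[{"delta_pos": [1, 0, 0], "dr": [0, 0, 0], "claw": -1}, {"delta_pos": [0, 0, 0], "dr": [0, 0, 0], "claw": -1}])

```text
time_s: 11.95
tcp_pos: [0.6132, -0.0311, 0.0394]
orientation: [-0.802, 1.57, -0.819]
force: [0.3, -4.9, 1.7]
opening: 0.0092
```

jog_arm(targets=[{"delta_pos": [1, 0, 0], "dr": [0, 0, 0], "claw": -1}, {"delta_pos": [0, 0, 0], "dr": [0, 0, 0], "claw": -1}])

```text
time_s: 12.2
tcp_pos: [0.6132, -0.0311, 0.0384]
orientation: [-0.816, 1.57, -0.832]
force: [0.1, -5.3, 1.3]
opening: 0.0094
```

jog_arm(targets=[{"delta_pos": [1, 0, 0], "dr": [0, 0, 0], "claw": -1}, {"delta_pos": [0, 0, 0], "dr": [0, 0, 0], "claw": -1}])

```text
time_s: 12.45
tcp_pos: [0.6133, -0.0311, 0.0383]
orientation: [-0.16, 1.57, -0.177]
force: [-2.8, -3.8, 11.3]
opening: 0.0093
```

jog_arm(targets=[{"delta_pos": [1, 0, 0], "dr": [0, 0, 0], "claw": -1}, {"delta_pos": [0, 0, 0], "dr": [0, 0, 0], "claw": -1}])

```text
time_s: 12.7
tcp_pos: [0.6134, -0.0311, 0.0383]
orientation: [0.429, 1.57, 0.412]
force: [-7.3, -3.6, 21.0]
opening: 0.0094
```

jog_arm(targets=[{"delta_pos": [0, 0, -0.8], "dr": [0, 0, 0], "claw": -1}, {"delta_pos": [0.6, 0, 0], "dr": [0, 0, 0], "claw": -1}, {"delta_pos": [0, 0, 0], "dr": [0, 0, 0], "claw": -1}])

```text
time_s: 13.08
tcp_pos: [0.6134, -0.0311, 0.0382]
orientation: [0.213, 1.568, 0.196]
force: [-7.5, -4.5, 24.1]
opening: 0.0092
```

Run:
```python
from h import *
c=snap('wrist','w9'); snap('side','s9'); p,R,s=pose(); print(p,R.round(4),s['time_s'],s['opening'],s['force'],s['ft_torque'])
im=load('w9')['image'][:,:,::-1]; cv2.imwrite('pics/w9z.png',cv2.resize(im[100:320,180:400],None,fx=2.7,fy=2.7,interpolation=cv2.INTER_CUBIC))
im=load('s9')['image'][:,:,::-1]; cv2.imwrite('pics/s9z.png',cv2.resize(im[160:310,260:400],None,fx=4,fy=4,interpolation=cv2.INTER_CUBIC))
```

```text
[ 0.61335494 -0.03103512  0.03825118] [[ 2.400e-03  1.670e-02  9.999e-01]
 [ 5.000e-04  9.999e-01 -1.670e-02]
 [-1.000e+00  5.000e-04  2.400e-03]] 13.175 0.009773086811536703 [-6.58830859 -3.2673957  23.93429339] [-0.8989569   1.68210862 -0.0327879 ]
```

View pics/w9z.png

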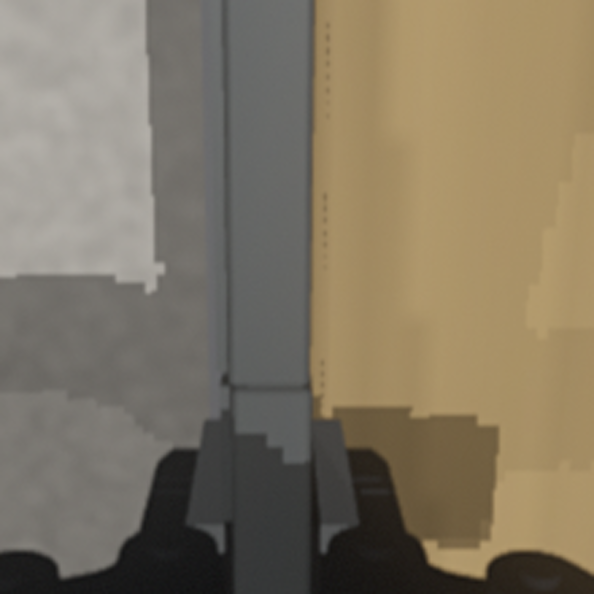

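View pics/s9z.png

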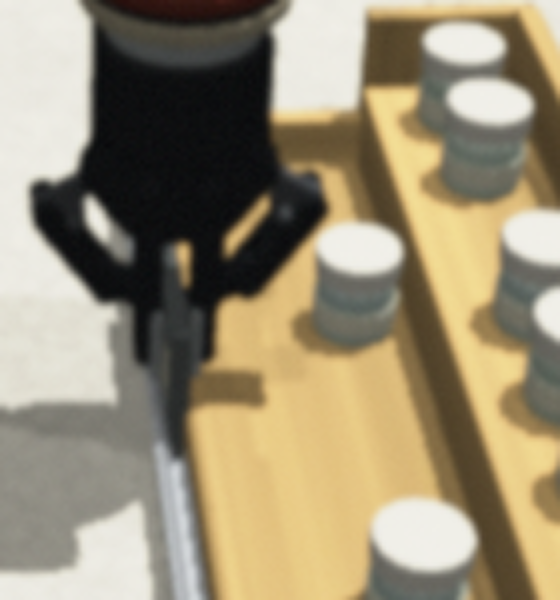

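The holder is butted against the fitted one (thin seam at row 386) with its top flush, and it bottomed at TCP z = 38.3 mm, as predicted. I'll add a little push and hold.

jog_arm(targets=[{"delta_pos": [0.6, 0, -0.4], "dr": [0, 0, 0], "claw": -1}, {"delta_pos": [0.3, 0, -0.3], "dr": [0, 0, 0], "claw": -1}, {"delta_pos": [0, 0, 0], "dr": [0, 0, 0], "claw": -1}, {"delta_pos": [0, 0, 0], "dr": [0, 0, 0], "claw": -1}, {"delta_pos": [0, 0, 0], "dr": [0, 0, 0], "claw": -1}, {"delta_pos": [0, 0, 0], "dr": [0, 0, 0], "claw": -1}, {"delta_pos": [0, 0, 0], "dr": [0, 0, 0], "claw": -1}, {"delta_pos": [0, 0, 0], "dr": [0, 0, 0], "claw": -1}])

```text
time_s: 14.18
tcp_pos: [0.6133, -0.0311, 0.0382]
orientation: [0.212, 1.567, 0.195]
force: [-7.6, -3.7, 29.2]
opening: 0.0092
```

Run:
```python
from h import *
c=snap('wrist','w10'); snap('side','s10'); snap('top','t10'); p,R,s=pose(); print(p,R.round(4),s['time_s'],s['opening'],s['force'],s['ft_torque'])
im=load('w10')['image'][:,:,::-1]; a=cv2.resize(im[100:320,180:400],None,fx=1.8,fy=1.8,interpolation=cv2.INTER_CUBIC)
b=cv2.resize(load('s10')['image'][:,:,::-1][130:350,180:400],None,fx=1.8,fy=1.8)
cv2.imwrite('pics/f10.png',np.hstack([a,b]))
```

```text
[ 0.61334427 -0.03106042  0.03821792] [[ 3.900e-03  1.680e-02  9.999e-01]
 [ 8.000e-04  9.999e-01 -1.680e-02]
 [-1.000e+00  8.000e-04  3.800e-03]] 14.325 0.009325646063354651 [-8.07919467 -2.80044329 29.84765786] [-0.80037052  1.93995547 -0.03730817]
```

View pics/f10.png

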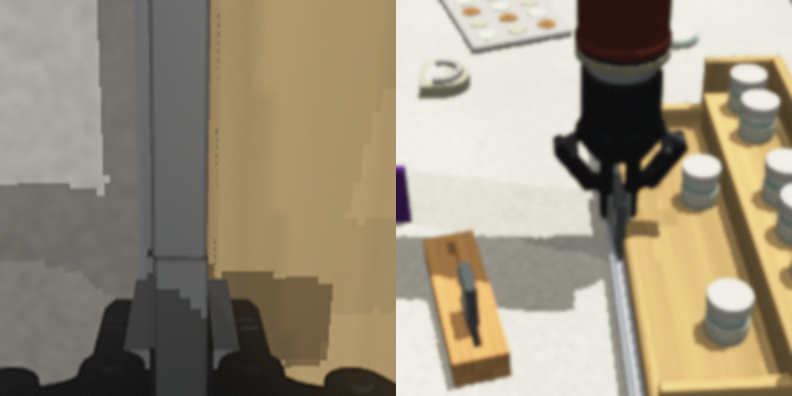

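```bash
python3 -c "
from workcell import ctrl
print(ctrl.close_job()); s=ctrl.state(); print(s['time_s'],s['force'],s['tcp_pos'])"
```

```text
the job is handed in; nothing more can be done
None
the job is handed in; nothing more can be done
```

The wider holder is seated in the channel just to the right of the fitted one, with its paper label to the front. I handed the job in at about 14.3 s, with the arm still holding it and pushing down steadily at about 30 N.

- **Label side:** the wrist camera showed the label already facing the rack's front while the holder was in the stand, so it didn't need a half turn.
- **Edge to edge:** I slid it left inside the channel until the side force rose to about 4 N and it stopped moving. The wrist picture shows a thin seam with the two tops flush.
- **Fully home:** it stopped at tool height 38.2–38.3 mm, where I had predicted 38.2 mm. The force then rose to 30 N with almost no further movement, and the tool was about 0.2° off vertical.
- **Left in place:** the last side picture shows the spare, both jars and the tooth model where they were. I judged that by eye and did not measure it.
- **Unresolved:** a sideways force of about 8 N across the channel remained during the push. Moving the commanded position 1.5 mm forward did not remove it. The holder did not shift, so I left it.

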